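# Change the feed of the coil winder

## Robot

A 6-joint arm with a two-finger parallel gripper is mounted at the origin on a cart in front of the work surface, level with it; the furniture and walls round the work are solid. World frame = base frame: x ahead of the robot, y to its left, z up, the work surface at z = 0. Lengths are in m, angles in rad, forces in N, time in s.
With the tool pointing down it reaches from about 0.325 to 0.9 m from the base axis. Payload 6.1 kg.
Tool frame: the origin (TCP) lies on the front face of the gripper's body, between the roots of the fingers; the fingertips stand 73 mm ahead of it and the grasp point (between the pads) lies 54 mm ahead of it; z points along the fingers, y is the line along which they close (so a half turn about z gives the same grasp; the last joint's range is limited). The gripper opens to 85 mm and grips with 20 to 120 N. Pads are 22 mm wide; open, the fingers measure 114 mm over their backs; the gripper's body (76 mm by 85 mm) begins 54 mm behind the grasp point. The pads swing forward as they close: fully open they stand 13 mm farther back than shut.
Start: joints at [-1.246, 0.22, 1.526, -0, 1.395, -0.126], TCP at [0.272, -0.563, 0.304] pointing down, gripper open.
Joint ranges: [-2.98, 2.98], [-0.91, 2.08], [0.09, 2.57], [-1.24, 4.39], [0.2, 2.65], [-2.68, 2.68]. Speed limits (rad/s): [2.57, 2.57, 3.01, 3.14, 3.14, 3.14].

## Interface

Orientations are given as a unit quaternion [x, y, z, w].
In Python, from workcell import robot gives the robot as it stands.
- The arm moves only by the shell command python3 -m inch 'ROWS' [FORCE]. ROWS is JSON, one flat list of numbers, 7 for each row, row after row: the shift along the world's x, y, z in units of 0.8 m (1.0 is 0.8 m), then the turn, a rotation vector about the world's x, y, z in units of 45 degrees (1.0 is 45 degrees), then the opening in per cent of the stroke, from 0 (shut) to 100 (fully open). In form: [tx, ty, tz, wx, wy, wz, claw, tx, ty, tz, wx, wy, wz, claw, ...]. A call has 1 to 12 rows; each row is the pose to reach, as a shift and turn from the pose commanded when the call began; what a row does not reach only later rows make up. A row lasts 1/12 s, in which the tool goes at most 41.7 mm and 7.16 degrees, less where a joint would pass 70% of its speed; a pose out of reach is approached as far as the arm can. A call with a number of a shift or a turn outside -1 to 1 is refused whole. A call with a gripper value outside its range is refused whole. The fingers move at their own pace and stop on an object; FORCE is the grip in N (left out, the last holds). Time passes only in rows, so rows that repeat a pose let the fingers close. It gives the time, the measured TCP pose, the force, the opening and the grip force at its end, in the units of the state.
- robot.sense(): the state, without advancing time (a new reading comes with each control period).
- robot.capture(name): name is "scene" or "top" or "wrist"; returns (picture, depth): 420x560x3 uint8, blue, green, red; 420x560 float32, m along the optical axis (not along the pixel's ray), 0 where there is no reading.
- robot.get_calibration(name): a dict with "K" (3x3 intrinsics, pixels), "k1" (the pictures are not rectified: a ray, as slopes to the right and down, at radius r is drawn at 1 + k1 r^2 times it, then the intrinsics apply), "T" (4x4, takes a point from camera to world coordinates); the wrist camera has in their place "hand_eye" (4x4, takes a point from camera to tool coordinates, whose origin is the TCP and whose axes are the flange's). Camera axes: x right, y up, looking along -z (the intrinsics and any distortion apply to the point x, -y, -z); pixel columns grow to the right and rows downward; lengths in m; the calibration is good to about 2 mm. A picture is of the moment at which its call begins: read the wrist's pose just before it. get_calibration takes no time and is no camera call.
- robot.finish_job(): hands the job in; it is judged then, once.
The state is a dict: "time_s": time; "joints": joint angles; "joint_vel": joint speeds; "effort": joint torques, N m; "eef_pos": TCP position; "tcp_rot": TCP orientation; "wrist_force": force on the tool from outside, world axes, zero at the start; "wrist_torque": the same for the moment, N m; "grip_width": finger opening in m; "grip_force": force on a finger pad.
Only numpy, scipy, OpenCV 4.12 (cv2) and the standard library are available. Lean on these libraries where they do the work, as an engineer would, in place of code of your own. Each camera call takes 0.05 s, during which the arm holds its last target. There are 200 camera calls.

## Task

Set the coil winder to its green feed: push the brass locking slide all the way out, push the lever through the H-shaped gate into the slot marked by the green stud until it is fully home, then push the slide all the way back in to lock it there. Only push, without brute force, and never take the lever's ball or the slide's peg between the fingers. Leave the loose things on the bench where they stand.

Things in the scene. Friction and masses are not known exactly. Their poses are not given: they have to be found in the camera images.
- winder: bench coil winder fixed to the table, grey-green, 340 mm long, 105 mm high. Origin on the table below the centre of the gate; x to its rear (roughly away from the robot), y to its left, z up. The headstock (x -60..60, y -122..62 mm) has a flat aluminium gate plate on top, at z = 105; right of it nothing rises above z = 94; the motor behind it reaches x = 114, z = 92
- gate_centre (a point): centre of the H-gate on the plate's top. A cross channel along the winder's y, 16 mm wide, joins two columns at y = +18 and -18 mm, 15 mm wide, running to x = -30 and +30 mm: slots front left, front right, rear left, rear right. By each slot's end, at x = +-22, y = +-45 mm, a stud: blue front left, where the lever starts; green, yellow, red at the others in any order
- lever_ball (a point): centre of the feed lever's black ball knob, 30 mm in diameter, on a 9 mm steel stem rising through the gate. The lever tilts about a point 70 mm below the plate's top; from there to the ball's centre 120 mm: 50 mm above the plate when upright, about 41 mm in a slot. Home in a slot it is 39 mm to the front or rear and 29 mm to the left or right of the gate's centre
- lever_fore (a joint): tilt of the lever to the rear, rad: 0 in the cross channel, -0.33 at the end of a front slot, +0.33 at the end of a rear slot (end stops). Within about -0.05 to +0.05 it can cross between the columns. Stays where it is left; takes 4 to 6 N at the ball
- lever_side (a joint): tilt of the lever to the left, rad: +0.258 in the left column, -0.258 in the right column (end stops); beyond about 0.21 either way it can enter that column's slots. Stays where it is left; takes 4 to 6 N at the ball
- lock_slide (a joint): travel of the brass locking slide, m: 0 all the way out (to the winder's right, -y), 0.048 all the way in (left, +y). When in, its 14 mm wide tongue fills the cross channel and the lever cannot leave its slot; it cannot go in while the lever stands in the channel. Stays where it is left; takes about 3 N
- lock_peg (a point): in the upright brass peg of the locking slide, 8 mm below its top. The peg is 16 mm in diameter (12 mm at its waist) and stands 27 mm above the gate plate, top at z = 132 mm; on the cross channel's line, at y = -98 mm of the winder when out, -50 mm when in
- green_stud: green stud on the gate plate, 18 mm in diameter, 4.5 mm high; origin at the centre of its underside; marks the slot that the lever must go into: the one whose end is nearest
- yellow_stud: yellow stud, same size, marks another slot
- red_stud: red stud, same size, marks another slot
- wire_reel: loose reel of bright wire, 55 mm in diameter, 45 mm high, on the table behind the winder's bobbin; to be left alone; origin at the centre of its underside
- red_jar: loose parts jar with a red lid, 45 mm in diameter, 61 mm high, to the left of the winder; to be left alone; origin at the centre of its underside
- white_jar: loose parts jar with a cream lid, 45 mm in diameter, 61 mm high, left and rear of the winder; to be left alone; origin at the centre of its underside
- battery: loose blue and orange battery cell standing upright, 33 mm in diameter, 60 mm high, to the right of the winder; to be left alone; origin at the centre of its underside
- cutters: loose side cutters with red handles, 150 x 47 x 12 mm, on the table at the right front of the winder, nearer than a second pair; to be left alone; origin at the centre of its underside

How it is judged:
By the outcome, as a careful person would: the job done as asked, in the order asked, and still so for the second after the job is handed in, with the robot touching nothing.
It also fails if it takes over 54 s, if anything falls off the work surface, if the arm or the gripper's body presses on something with over 40 N, if the wrist force passes 120 N, or if a joint passes its speed limit or range.

## Working session

There is one attempt and no reset: what is moved stays moved. The work goes in short steps, Python scripts to look and compute and a shell command to move; the robot and the scene stay as the last step left them, time stands still between calls to the robot, and variables do not carry over. Pictures are saved under pics/ and viewed, at most 10 in all, crops included, and the job is handed in when it is done.

```bash
mkdir -p pics; cat > h.py <<'E'
import numpy as np, cv2
from workcell import robot
def cam(n):
    s=robot.sense(); c=robot.get_calibration(n); p,d=robot.capture(n)
    if n=="wrist":
        from scipy.spatial.transform import Rotation as R
        T=np.eye(4);T[:3,:3]=R.from_quat(s["tcp_rot"]).as_matrix();T[:3,3]=s["eef_pos"];T=T@np.array(c["hand_eye"])
    else: T=np.array(c["T"])
    return p,d,np.array(c["K"]),c["k1"],T
def ray(u,v,K,k1,T):
    q=cv2.undistortPoints(np.array([[[u,v]]],float),K,np.array([k1,0,0,0.]))[0,0]
    return T[:3,:3]@np.array([q[0],-q[1],-1.]),T[:3,3]
def atz(u,v,z,K,k1,T):
    d,o=ray(u,v,K,k1,T); return o+d*(z-o[2])/d[2]
def atd(u,v,dep,K,k1,T):
    d,o=ray(u,v,K,k1,T); return o+d*dep
E
python3 - <<'E'
from h import *
import pickle
for n in("top","scene"):
    r=cam(n); cv2.imwrite(f"pics/{n}1.png",r[0]); pickle.dump(r,open(n+".pkl","wb")); print(n,r[4][:3,3])
print(robot.sense())
E
```

```text
top [ 0.43665968 -0.03355534  1.02147762]
scene [-0.27247851 -0.79951085  0.99706052]
{'time_s': 0.1, 'joints': array([-1.24608311e+00,  2.21165389e-01,  1.52751874e+00,  2.91470816e-05,
        1.39471366e+00, -1.26078737e-01]), 'joint_vel': array([-0.00158596, -0.00340035, -0.00312645,  0.00071792, -0.00106864,
       -0.00083471]), 'effort': array([ 8.40253870e-04, -4.98244178e+01, -3.90546513e+01, -6.81024653e-05,
        5.72845020e-03,  3.63370432e-06]), 'eef_pos': array([ 0.27217642, -0.56214671,  0.30288563]), 'tcp_rot': array([ 9.74705862e-01,  2.23489748e-01, -7.52180411e-05, -8.99542341e-04]), 'wrist_force': array([0.21626381, 0.83314649, 0.22155661]), 'wrist_torque': array([-0.01862683,  0.00263469, -0.02852351]), 'grip_force': 0.0, 'grip_width': 0.08520683300832953}
```

View pics/top1.png

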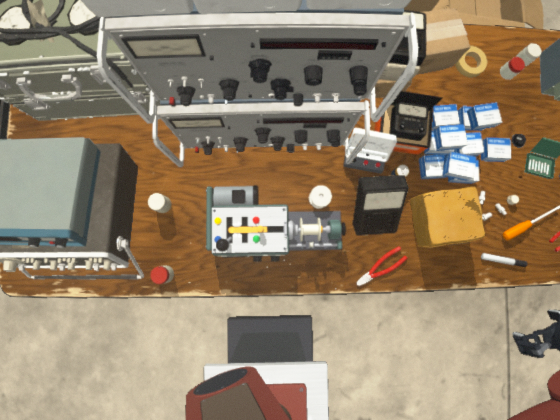

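View pics/scene1.png

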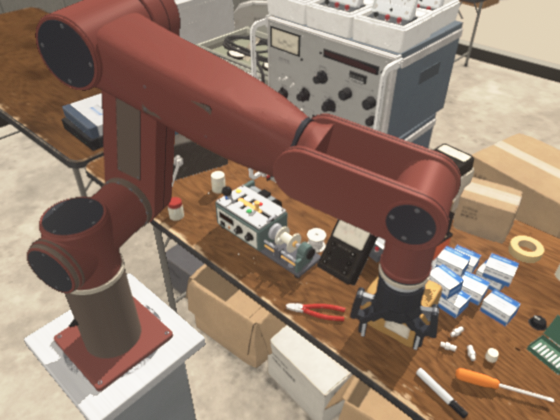

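The top view shows the winder near (250,228), with its front toward the bottom of the picture. The ball is at about (222,244) front left. Green looks front right (256,239), red rear right and yellow rear left. I'll enlarge this area.

```bash
python3 - <<'E'
import pickle,cv2
p=pickle.load(open("top.pkl","rb"))[0]
cv2.imwrite("pics/top2.png",cv2.resize(p[180:265,195:305],None,fx=7,fy=7,interpolation=cv2.INTER_CUBIC))
E
```

```text
(no output)
```

View pics/top2.png

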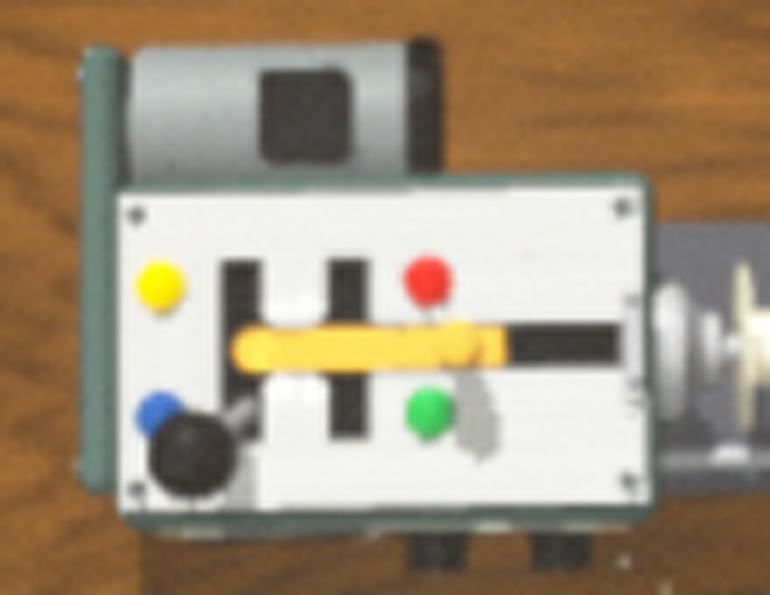

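The crop shows green front right at (428,412), red rear right (428,281) and yellow rear left (160,287). The ball is at (192,454) and the peg top at about (460,342), with the slide in.

```bash
cat > m.py <<'E'
from h import *
import pickle
p,d,K,k1,T=pickle.load(open("top.pkl","rb"))
def c(X,Y,z): return atz(195+(X+.5)/7-.5,180+(Y+.5)/7-.5,z,K,k1,T)[:2]
ye,re,gr=c(160,287,.1095),c(428,281,.1095),c(428,412,.1095)
mid=(ye+gr)/2
ey=(ye-re); ex=(re-gr); print("sizes",np.linalg.norm(ey),np.linalg.norm(ex))
ya=np.arctan2(-ey[0],ey[1]); ya2=np.arctan2(ex[1],ex[0]); print("yaw",ya,ya2,"centre",mid)
a=(ya*2+ya2)/3
R2=np.array([[np.cos(a),-np.sin(a)],[np.sin(a),np.cos(a)]])
for n,q in(("ball",c(192,454,.146)),("peg",c(460,342,.132))): print(n,q,"winder",R2.T@(q-mid))
print("plate depth z",[atd(u,v,d[v,u],K,k1,T) for u,v in((250,245),(230,210),(222,244))])
for u,v in((180,160),(172,160),(240,150),(350,155),(380,210),(370,150),(320,197),(125,245),(100,250),(160,203),(235,195)): print((u,v),atd(u,v,d[v,u],K,k1,T).round(3))
E
python3 m.py
```

```text
sizes 0.08984543923252339 0.043766157963856335
yaw 0.003935221991800752 -0.013919271838650922 centre [0.4929468  0.05773715]
ball [0.45779429 0.08690715] winder [-0.03521125  0.02909907]
peg [0.49295539 0.00123246] winder [ 0.00012251 -0.05650455]
plate depth z [array([0.45630763, 0.02695377, 0.10473199]), array([0.53947953, 0.07311441, 0.10543303]), array([0.45841169, 0.08504893, 0.15945798])]
(180, 160) [0.675 0.205 0.057]
(172, 160) [0.664 0.213 0.105]
(240, 150) [0.687 0.049 0.094]
(350, 155) [ 0.671 -0.219  0.091]
(380, 210) [ 0.531 -0.278  0.123]
(370, 150) [ 0.694 -0.28   0.051]
(320, 197) [ 0.576 -0.148  0.038]
(125, 245) [0.46  0.309 0.145]
(100, 250) [0.448 0.343 0.199]
(160, 203) [0.565 0.253 0.064]
(235, 195) [0.577 0.062 0.093]
```

Green is front right, and the winder is nearly square to the world at (0.493, 0.058). I'll fly there with the gripper shut and turned square.

```bash
python3 -m inch '[0.276,0.75,0,0,0,-0.573,0,0.276,0.75,0,0,0,-0.573,0,0.276,0.75,0,0,0,-0.573,0,0.276,0.75,0,0,0,-0.573,0,0.276,0.75,0,0,0,-0.573,0,0.276,0.75,0,0,0,-0.573,0,0.276,0.75,0,0,0,-0.573,0,0.276,0.75,0,0,0,-0.573,0,0.276,0.75,0,0,0,-0.573,0,0.276,0.75,0,0,0,-0.573,0,0.276,0.75,0,0,0,-0.573,0,0.276,0.75,0,0,0,-0.573,0]'
```

```text
time_s: 1.1
eef_pos: [0.445, -0.0913, 0.3038]
tcp_rot: [1.0, 0.0, 0.0, 0.0]
wrist_force: [1.1, -1.1, 0.7]
grip_width: -0.0001
grip_force: 0.0
```

```bash
python3 -m inch '[0.05,0.15,-0.05,0,0,0,0,0.05,0.15,-0.05,0,0,0,0,0.05,0.15,-0.05,0,0,0,0,0.05,0.15,-0.05,0,0,0,0,0.05,0.15,-0.05,0,0,0,0,0.05,0.15,-0.05,0,0,0,0,0.05,0.15,-0.05,0,0,0,0,0.05,0.15,-0.05,0,0,0,0]'; python3 - <<'E'
from h import *
import pickle
r=cam("wrist"); cv2.imwrite("pics/w1.png",r[0]); pickle.dump(r,open("w1.pkl","wb")); print(r[4].round(3)); print(robot.sense()["eef_pos"])
E
```

```text
time_s: 1.77
eef_pos: [0.4851, 0.0252, 0.2645]
tcp_rot: [1.0, -0.001, 0.0, 0.0]
wrist_force: [0.2, -0.5, -0.4]
grip_width: 0.0002
grip_force: 0.0
[[-0.001  0.958  0.287  0.56 ]
 [-1.    -0.001 -0.     0.023]
 [-0.    -0.287  0.958  0.335]
 [ 0.     0.     0.     1.   ]]
[0.48508251 0.02522485 0.26452721]
```

View pics/w1.png

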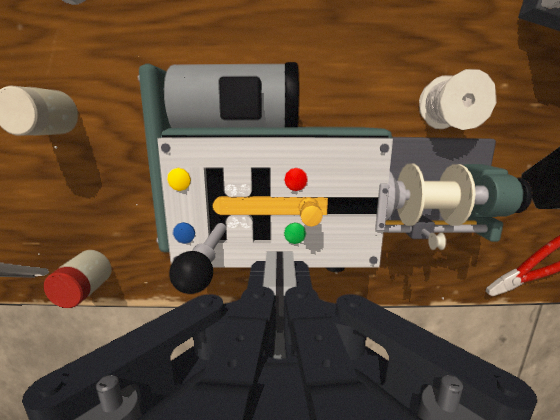

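The wrist view shows yellow (179,179), red (296,180), green (295,233), blue (184,233), ball (191,272) and peg top (311,214). The fingers are at (280,265).

```bash
cat > m2.py <<'E'
from h import *
import pickle
p,d,K,k1,T=pickle.load(open("w1.pkl","rb"))
c=lambda u,v,z: atz(u,v,z,K,k1,T)[:2].round(4)
st=[c(179,179,.1095),c(296,180,.1095),c(295,233,.1095),c(184,233,.1095)]
print(st,sum(st)/4)
print("ball",c(191,272,.146),"peg",c(311,213,.132), "tip x", c(280,255,.19))
E
python3 m2.py
```

```text
[array([0.5179, 0.0995]), array([0.517 , 0.0107]), array([0.4742, 0.0108]), array([0.4742, 0.0996])] [0.495825 0.05515 ]
ball [0.4589 0.0851] peg [0.4977 0.001 ] tip x [0.4924 0.023 ]
```

```bash
python3 -m inch '[0.0125,0.015,0,0,0,0,0,0.0125,0.015,0,0,0,0,0,0.0125,0.015,-0.03,0,0,0,0,0.0125,0.015,-0.06,0,0,0,0,0.0125,0.015,-0.08,0,0,0,0,0.0125,0.015,-0.093,0,0,0,0,0.0125,0.015,-0.093,0,0,0,0,0.0125,0.015,-0.093,0,0,0,0]'
```

```text
time_s: 2.48
eef_pos: [0.4949, 0.0381, 0.1897]
tcp_rot: [1.0, -0.0, -0.0, 0.0]
wrist_force: [0.5, -0.1, 0.5]
grip_width: -0.0
grip_force: 0.0
```

```bash
python3 -m inch '[0,-0.006,0,0,0,0,0,0,-0.012,0,0,0,0,0,0,-0.018,0,0,0,0,0,0,-0.024,0,0,0,0,0,0,-0.03,0,0,0,0,0,0,-0.036,0,0,0,0,0,0,-0.042,0,0,0,0,0,0,-0.048,0,0,0,0,0,0,-0.053,0,0,0,0,0,0,-0.057,0,0,0,0,0,0,-0.06,0,0,0,0,0,0,-0.06,0,0,0,0,0]'
```

```text
time_s: 3.48
eef_pos: [0.4949, -0.0099, 0.1894]
tcp_rot: [1.0, 0.0, -0.0, 0.0]
wrist_force: [0.8, 0.9, 0.2]
grip_width: 0.0002
grip_force: 0.6
```

```bash
python3 -m inch '[0,-0.003,0,0,0,0,0,0,-0.006,0,0,0,0,0,0,-0.009,0,0,0,0,0,0,-0.011,0,0,0,0,0]';python3 -m inch '[0,-0.002,0,0,0,0,0,0,-0.004,0,0,0,0,0]'; python3 - <<'E'
from h import *
r=cam("wrist"); cv2.imwrite("pics/w2.png",r[0][130:320,100:460]);print(robot.sense()["wrist_force"])
E
```

```text
time_s: 3.82
eef_pos: [0.4949, -0.0182, 0.1894]
tcp_rot: [1.0, 0.0, -0.0, -0.0]
wrist_force: [0.6, 3.0, 1.2]
grip_width: -0.0003
grip_force: 1.5
time_s: 3.98
eef_pos: [0.4948, -0.0201, 0.1893]
tcp_rot: [1.0, 0.0, -0.0, -0.002]
wrist_force: [2.0, 13.3, 1.4]
grip_width: 0.0001
grip_force: 7.1
[ 1.40027109 10.30026438  1.80085152]
```

View pics/w2.png

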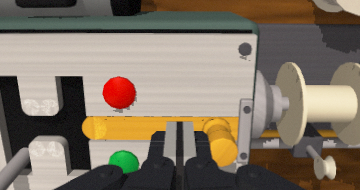

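The slide is at its outer stop: the force rose to 13 N exactly where predicted. I'll retreat and go to the front of the ball.

```bash
python3 -m inch '[0,0.01,0,0,0,0,0,0,0.01,0.04,0,0,0,0,0,0.01,0.094,0,0,0,0,0,0.01,0.094,0,0,0,0,-0.05,0.06,0.094,0,0,0,0,-0.1,0.1,0.094,0,0,0,0,-0.1,0.133,0.094,0,0,0,0,-0.1,0.133,0.094,0,0,0,0,-0.1,0.133,0.06,0,0,0,0,-0.1,0.133,0.024,0,0,0,0,-0.1,0.133,0.024,0,0,0,0,-0.1,0.133,0.024,0,0,0,0]'
```

```text
time_s: 5.03
eef_pos: [0.4139, 0.0847, 0.2076]
tcp_rot: [1.0, 0.0, -0.002, 0.0]
wrist_force: [0.5, 0.3, 0.3]
grip_width: 0.0003
grip_force: 0.0
```

```bash
python3 -m inch '[0.006,0,0,0,0,0,0,0.012,0,0,0,0,0,0,0.018,0,0,0,0,0,0,0.024,0,0,0,0,0,0]'; python3 -m inch '[0.006,0,0,0,0,0,0,0.012,0,0,0,0,0,0,0.018,0,0,0,0,0,0,0.024,0,0,0,0,0,0,0.03,0,0,0,0,0,0,0.036,0,0,0,0,0,0,0.04,0,0,0,0,0,0,0.043,0,0,0,0,0,0,0.043,0,0,0,0,0,0]';  python3 - <<'E'
from h import *
import pickle
r=cam("wrist"); pickle.dump(r,open("w3.pkl","wb"));cv2.imwrite("pics/w3.png",r[0][130:330,100:460])
E
```

```text
time_s: 5.37
eef_pos: [0.4349, 0.085, 0.2099]
tcp_rot: [1.0, 0.0, -0.0, -0.0]
wrist_force: [-8.3, 0.9, 5.6]
grip_width: -0.0002
grip_force: 3.9
time_s: 6.12
eef_pos: [0.469, 0.0851, 0.2088]
tcp_rot: [1.0, 0.0, 0.0, -0.0]
wrist_force: [-3.1, 1.1, 2.2]
grip_width: 0.0002
grip_force: 1.6
```

View pics/w3.png

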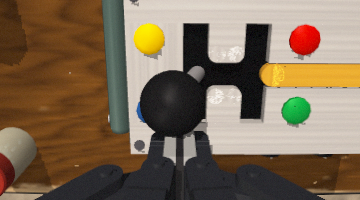

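The ball is at full-frame (273,233), ahead of the fingers. The stem enters the plate at about the cross channel.

```bash
python3 - <<'E'
from h import *
import pickle
p,d,K,k1,T=pickle.load(open("w3.pkl","rb"))
print("ball",atz(273,233,.151,K,k1,T))
st=[atz(u+100,v+130,.1095,K,k1,T)[:2] for u,v in((149,39),(305,39),(296,110))]
print(st,(st[0]+st[2])/2)
print("ball by depth",atd(273,233,d[233,273]+.015,K,k1,T))
E
```

```text
ball [0.49491749 0.08607092 0.151     ]
[array([0.51762315, 0.10034867]), array([0.51792321, 0.01188157]), array([0.47461308, 0.01219598])] [0.49611812 0.05627232]
ball by depth [0.49504475 0.08606343 0.15133508]
```

Ball is within 1 mm of the channel line. Now round to its left and push right.

```bash
python3 -m inch '[-0.025,0,0,0,0,0,0,-0.025,0,0,0,0,0,0,-0.025,0.03,0,0,0,0,0,-0.025,0.056,0,0,0,0,0,-0.025,0.056,0,0,0,0,0,0.01,0.056,0,0,0,0,0,0.033,0.056,0,0,0,0,0,0.033,0.056,0,0,0,0,0]'; python3 -m inch '[0,-0.006,0,0,0,0,0,0,-0.012,0,0,0,0,0,0,-0.018,0,0,0,0,0,0,-0.024,0,0,0,0,0,0,-0.03,0,0,0,0,0,0,-0.036,0,0,0,0,0,0,-0.042,0,0,0,0,0,0,-0.048,0,0,0,0,0,0,-0.054,0,0,0,0,0,0,-0.06,0,0,0,0,0]'
```

```text
time_s: 6.83
eef_pos: [0.4984, 0.1294, 0.2095]
tcp_rot: [1.0, 0.0, 0.002, 0.0]
wrist_force: [-0.1, 0.1, 0.7]
grip_width: -0.0
grip_force: 0.0
time_s: 7.67
eef_pos: [0.495, 0.0816, 0.2092]
tcp_rot: [1.0, 0.0, 0.001, -0.0]
wrist_force: [0.3, 4.7, 2.7]
grip_width: 0.0006
grip_force: 2.2
```

```bash
python3 -m inch '[0,-0.006,0,0,0,0,0,0,-0.012,0,0,0,0,0,0,-0.018,0,0,0,0,0,0,-0.024,0,0,0,0,0,0,-0.027,0,0,0,0,0]'; python3 -m inch '[0,-0.002,0,0,0,0,0,0,-0.004,0,0,0,0,0]'
```

```text
time_s: 8.08
eef_pos: [0.4947, 0.0596, 0.2083]
tcp_rot: [1.0, 0.0, -0.0, 0.0]
wrist_force: [0.9, 4.0, 0.3]
grip_width: 0.0003
grip_force: 1.8
time_s: 8.25
eef_pos: [0.4947, 0.0569, 0.2081]
tcp_rot: [1.0, 0.0, -0.0, -0.0]
wrist_force: [0.0, 4.6, -1.9]
grip_width: -0.0
grip_force: 1.9
```

```bash
python3 -m inch '[0,-0.002,0,0,0,0,0,0,-0.003,0,0,0,0,0]'
```

```text
time_s: 8.42
eef_pos: [0.4946, 0.0551, 0.208]
tcp_rot: [1.0, 0.0, -0.001, -0.001]
wrist_force: [2.2, 7.1, -2.1]
grip_width: -0.0
grip_force: 3.7
```

```bash
python3 -m inch '[0,0.015,0,0,0,0,0,0,0.015,0,0,0,0,0,0.03,0.015,0,0,0,0,0,0.053,0.015,0,0,0,0,0,0.053,0.015,0,0,0,0,0,0.053,-0.01,0,0,0,0,0,0.053,-0.035,0,0,0,0,0,0.053,-0.035,0,0,0,0,0,0.053,-0.035,0,0,0,0,0]'; python3 -m inch '[-0.006,0,0,0,0,0,0,-0.012,0,0,0,0,0,0,-0.018,0,0,0,0,0,0,-0.024,0,0,0,0,0,0,-0.03,0,0,0,0,0,0,-0.036,0,0,0,0,0,0,-0.042,0,0,0,0,0,0]'
```

```text
time_s: 9.17
eef_pos: [0.537, 0.026, 0.2086]
tcp_rot: [1.0, -0.0, -0.0, 0.0]
wrist_force: [0.4, 0.2, 0.1]
grip_width: -0.0003
grip_force: 0.0
time_s: 9.75
eef_pos: [0.504, 0.0269, 0.2095]
tcp_rot: [1.0, 0.0, 0.001, -0.0]
wrist_force: [4.5, 1.4, 1.5]
grip_width: -0.0
grip_force: 2.0
```

```bash
python3 -m inch '[-0.006,0,0,0,0,0,0,-0.012,0,0,0,0,0,0,-0.018,0,0,0,0,0,0,-0.021,0,0,0,0,0,0]'; python3 -m inch '[-0.002,0,0,0,0,0,0,-0.004,0,0,0,0,0,0]';  python3 -m inch '[-0.002,0,0,0,0,0,0,-0.002,0,0,0,0,0,0]'
```

```text
time_s: 10.08
eef_pos: [0.4862, 0.027, 0.2083]
tcp_rot: [1.0, 0.0, -0.0, -0.0]
wrist_force: [4.8, 1.6, -2.7]
grip_width: 0.0003
grip_force: 2.3
time_s: 10.25
eef_pos: [0.4835, 0.0266, 0.2084]
tcp_rot: [1.0, 0.0, -0.0, 0.0]
wrist_force: [4.3, 1.7, -3.4]
grip_width: 0.0002
grip_force: 2.4
time_s: 10.42
eef_pos: [0.4817, 0.0265, 0.2084]
tcp_rot: [1.0, 0.0, -0.0, 0.0]
wrist_force: [3.1, -0.1, -2.4]
grip_width: 0.0001
grip_force: 1.8
```

```bash
python3 -m inch '[-0.002,0,0,0,0,0,0,-0.002,0,0,0,0,0,0]';  python3 -m inch '[-0.0015,0,0,0,0,0,0,-0.0015,0,0,0,0,0,0]'
```

```text
time_s: 10.58
eef_pos: [0.4803, 0.0265, 0.2085]
tcp_rot: [1.0, 0.0, -0.0, 0.0]
wrist_force: [4.2, -0.3, -3.3]
grip_width: 0.0004
grip_force: 1.9
time_s: 10.75
eef_pos: [0.4794, 0.0265, 0.2086]
tcp_rot: [1.0, 0.0, 0.0, 0.0]
wrist_force: [5.6, -1.4, -3.7]
grip_width: -0.0002
grip_force: 2.5
```

```bash
python3 -m inch '[-0.002,0,0,0,0,0,0,-0.002,0,0,0,0,0,0]';  python3 -m inch '[-0.002,0,0,0,0,0,0,-0.002,0,0,0,0,0,0]'
```

```text
time_s: 10.92
eef_pos: [0.4784, 0.0265, 0.2088]
tcp_rot: [1.0, 0.0, 0.001, 0.0]
wrist_force: [7.5, -0.2, -6.2]
grip_width: 0.0003
grip_force: 4.0
time_s: 11.08
eef_pos: [0.4775, 0.0264, 0.209]
tcp_rot: [1.0, 0.0, 0.002, 0.0]
wrist_force: [10.9, -0.1, -6.7]
grip_width: -0.0
grip_force: 5.4
```

```bash
python3 -m inch '[-0.003,0,0,0,0,0,0,-0.003,0,0,0,0,0,0]'; python3 -m inch '[0.01,0,0,0,0,0,0,0.02,0,0,0,0,0,0,0.02,0,0.03,0,0,0,0,0.02,0,0.075,0,0,0,0,0.02,0,0.075,0,0,0,0,0.02,0,0.075,0,0,0,0]'; python3 - <<'E'
from h import *
import pickle
r=cam("wrist"); pickle.dump(r,open("w4.pkl","wb"));cv2.imwrite("pics/w4.png",cv2.resize(r[0][130:330,100:460],None,fx=2,fy=2))
E
```

```text
time_s: 11.25
eef_pos: [0.4761, 0.0262, 0.2094]
tcp_rot: [1.0, 0.0, 0.004, 0.0]
wrist_force: [14.5, -0.7, -9.8]
grip_width: 0.0003
grip_force: 7.6
time_s: 11.75
eef_pos: [0.4907, 0.0266, 0.2709]
tcp_rot: [1.0, 0.0, 0.001, 0.0]
wrist_force: [-1.0, 0.2, 0.4]
grip_width: 0.0002
grip_force: 0.0
```

View pics/w4.png

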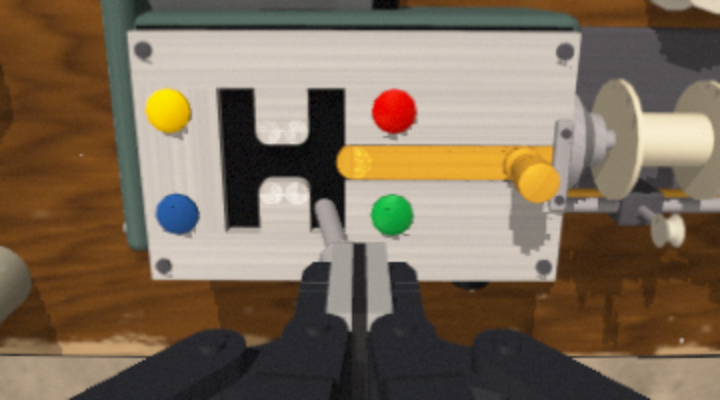

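The stem stands in the front-right slot near its end, and the ball is hidden by the fingers. I'll move to the right of the peg and check the ball from there.

```bash
python3 -m inch '[0.006,-0.05,0,0,0,0,0,0.006,-0.1,0,0,0,0,0,0.006,-0.136,0,0,0,0,0,0.006,-0.136,0,0,0,0,0,0.006,-0.136,0,0,0,0,0]'; python3 - <<'E'
from h import *
import pickle
for n in("wrist","top"):
    r=cam(n); pickle.dump(r,open(n+"5.pkl","wb"))
    cv2.imwrite(f"pics/{n}5.png",cv2.resize(r[0][130:330,100:460],None,fx=2,fy=2) if n=="wrist" else cv2.resize(r[0][180:265,195:305],None,fx=7,fy=7,interpolation=cv2.INTER_CUBIC))
E
```

```text
time_s: 12.22
eef_pos: [0.4935, -0.0831, 0.2669]
tcp_rot: [1.0, -0.001, -0.002, -0.001]
wrist_force: [-0.3, -0.7, -0.4]
grip_width: 0.0002
grip_force: 0.0
```

View pics/wrist5.png

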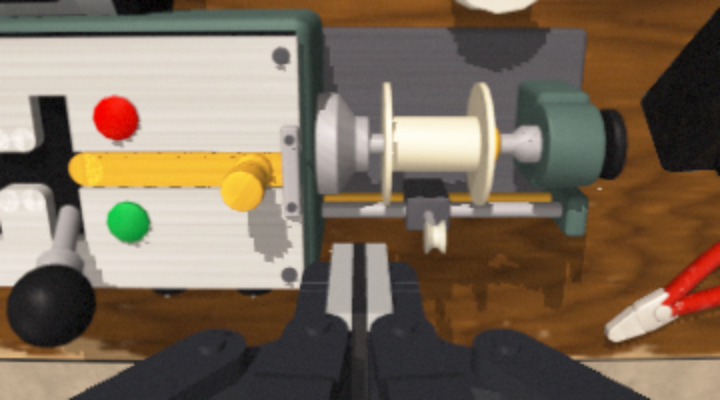

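Ball centre is at full-frame (125.5,282), green stud (164,241), red stud (158,189) and peg top (221,225).

```bash
python3 - <<'E'
from h import *
import pickle
p,d,K,k1,T=pickle.load(open("wrist5.pkl","rb"))
c=lambda u,v,z: atz(u,v,z,K,k1,T)[:2].round(4)
g,r=c(164,241,.1095),c(158,189,.1095)
cen=(g+r)/2+[0,.045]
print("cen",cen,"ball rel",c(125.5,282,.146)-cen,"peg rel",c(221,225,.132)-cen, "ball depth",atd(125.5,282,d[282,125]+.015,K,k1,T)[:2]-cen)
E
```

```text
cen [0.49575 0.05465] ball rel [-0.03875 -0.02785] peg rel [ 5.000e-05 -9.735e-02] ball depth [-0.04053338 -0.02613135]
```

The lever is home and the slide is out. Down and push the slide in.

```bash
python3 -m inch '[0.002,0,-0.04,0,0,0,0,0.002,0,-0.08,0,0,0,0,0.002,0,-0.097,0,0,0,0,0.002,0,-0.097,0,0,0,0]'; python3 -m inch '[0,0.006,0,0,0,0,0,0,0.012,0,0,0,0,0,0,0.018,0,0,0,0,0,0,0.024,0,0,0,0,0,0,0.03,0,0,0,0,0,0,0.036,0,0,0,0,0,0,0.042,0,0,0,0,0,0,0.048,0,0,0,0,0,0,0.054,0,0,0,0,0,0,0.06,0,0,0,0,0,0,0.066,0,0,0,0,0,0,0.072,0,0,0,0,0]'; python3 -m inch '[0,0.003,0,0,0,0,0,0,0.005,0,0,0,0,0]'
```

```text
time_s: 12.65
eef_pos: [0.4932, -0.0798, 0.1865]
tcp_rot: [1.0, 0.001, -0.004, -0.002]
wrist_force: [0.2, -0.1, -1.0]
grip_width: 0.0001
grip_force: 0.0
time_s: 13.65
eef_pos: [0.4964, -0.0242, 0.1913]
tcp_rot: [1.0, 0.0, 0.0, 0.0]
wrist_force: [1.7, -3.5, 3.9]
grip_width: 0.0001
grip_force: 2.2
time_s: 13.82
eef_pos: [0.4962, -0.0201, 0.191]
tcp_rot: [1.0, 0.001, -0.0, -0.0]
wrist_force: [2.4, -2.5, 3.9]
grip_width: 0.0003
grip_force: 2.1
```

```bash
python3 -m inch '[0,0.002,0,0,0,0,0,0,0.003,0,0,0,0,0]'; python3 -m inch '[0,0.002,0,0,0,0,0,0,0.002,0,0,0,0,0]'; python3 -m inch '[0,0.0015,0,0,0,0,0,0,0.0015,0,0,0,0,0]'
```

```text
time_s: 13.98
eef_pos: [0.4962, -0.018, 0.191]
tcp_rot: [1.0, 0.0, -0.0, -0.0]
wrist_force: [2.5, -2.4, 4.4]
grip_width: 0.0001
grip_force: 2.1
time_s: 14.15
eef_pos: [0.4961, -0.0164, 0.191]
tcp_rot: [1.0, 0.0, -0.0, -0.0]
wrist_force: [1.5, -1.6, 2.6]
grip_width: 0.0002
grip_force: 1.7
time_s: 14.32
eef_pos: [0.4961, -0.0152, 0.191]
tcp_rot: [1.0, 0.0, -0.0, -0.0]
wrist_force: [1.6, -2.5, 3.5]
grip_width: -0.0
grip_force: 1.8
```

```bash
python3 -m inch '[0,0.002,0,0,0,0,0,0,0.002,0,0,0,0,0]'; python3 -m inch '[0,0.002,0,0,0,0,0,0,0.002,0,0,0,0,0]'; python3 -m inch '[0,0.002,0,0,0,0,0,0,0.002,0,0,0,0,0]'
```

```text
time_s: 14.48
eef_pos: [0.4961, -0.0136, 0.191]
tcp_rot: [1.0, 0.0, -0.0, -0.0]
wrist_force: [1.1, -2.8, 3.0]
grip_width: 0.0001
grip_force: 1.7
time_s: 14.65
eef_pos: [0.4961, -0.0127, 0.1911]
tcp_rot: [1.0, 0.001, -0.0, 0.001]
wrist_force: [1.9, -7.1, 1.5]
grip_width: 0.0002
grip_force: 3.4
time_s: 14.82
eef_pos: [0.4961, -0.0122, 0.1912]
tcp_rot: [1.0, 0.001, -0.0, 0.002]
wrist_force: [1.4, -11.6, 2.6]
grip_width: -0.0004
grip_force: 5.8
```

The force rises at the stop: slide in. I'll retreat and check.

```bash
python3 -m inch '[0,0.002,0,0,0,0,0,0,0.002,0,0,0,0,0]'; python3 -m inch '[0,-0.01,0,0,0,0,0,0,-0.025,0,0,0,0,0,0,-0.025,0,0,0,0,0,0,-0.025,0.05,0,0,0,0,0,-0.05,0.1,0,0,0,0,0,-0.1,0.13,0,0,0,0,0,-0.1,0.13,0,0,0,0,0,-0.1,0.13,0,0,0,0]'; python3 - <<'E'
from h import *
import pickle
r=cam("wrist"); pickle.dump(r,open("w6.pkl","wb"));cv2.imwrite("pics/w6.png",cv2.resize(r[0][130:330,60:420],None,fx=2,fy=2))
E
```

```text
time_s: 14.98
eef_pos: [0.4962, -0.0117, 0.1913]
tcp_rot: [1.0, 0.001, -0.0, 0.003]
wrist_force: [-0.6, -15.6, 2.9]
grip_width: 0.0003
grip_force: 8.1
time_s: 15.65
eef_pos: [0.4969, -0.0905, 0.297]
tcp_rot: [1.0, -0.001, 0.002, 0.0]
wrist_force: [0.2, 0.3, -0.6]
grip_width: -0.0001
grip_force: 0.0
```

View pics/w6.png

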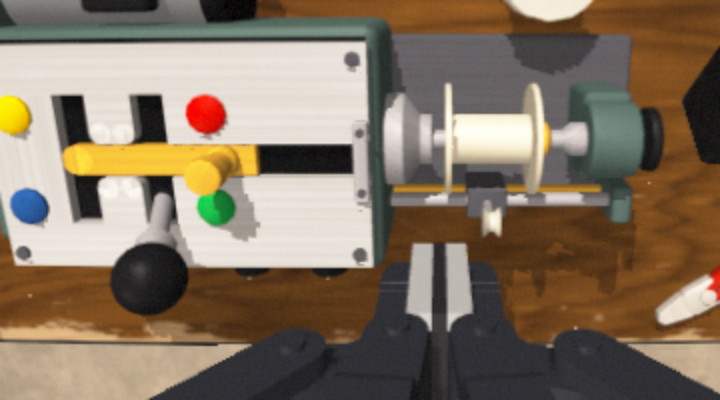

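The tongue spans the whole cross channel again, as at the start, and the lever stands in the green (front right) slot with its ball at (149,278). I'll check the numbers and hand in.

```bash
python3 - <<'E'
from h import *
import pickle
p,d,K,k1,T=pickle.load(open("w6.pkl","rb"))
c=lambda u,v,z: atz(u/2+60,v/2+130,z,K,k1,T)[:2]
cen=(c(206,115,.1095)+c(29,206,.1095))/2
b=c(149,278,.146)-cen; q=c(206,176,.132)-cen
print(cen,b,q)
if abs(b[0]+.039)<.004 and abs(q[1]+.05)<.005: print(robot.finish_job())
E
```

```text
[0.49542899 0.05409516] [-0.03909134 -0.0273536 ] [ 0.00047183 -0.0505858 ]
the job is handed in; nothing more can be done
None
```

The job is handed in: the slide was pushed out, the lever is home in the green (front right) slot, and the slide is back in to lock it; the last look put ball and peg within 2 mm of nominal, with pushes peaking near 16 N.

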